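Lay out the copper finishing electrodes with their mould inserts

TASK

Roughing with graphite is done: get the four jobs ready for the finishing burn. Of the loose electrodes standing on the open bench (not the stock in the bins and boxes), set each of the four copper ones, upright and without dropping it, flat on the floor of the empty bay of the job tray whose steel insert has the cavity of the same shape (round, cross, twin ribs, angle). Leave the black graphite electrodes standing where they are.

Things in the scene. Friction and masses are not known exactly. Their poses are not given: they have to be found in the camera images.
- cu_round: Copper (orange-red) electrode, a round boss, 32 mm across, on a steel holder block 40 x 40 mm, 44 mm tall, with flat upright sides to grip; nothing overhangs it. 66 mm tall in all, the top 22 mm being the electrode. Origin: centre of the underside; z up, x and y square to the block's sides. About 0.42 kg, loose on the bench.
- cu_cross: Copper (orange-red) electrode, a plus-shaped cross of bars 33 x 10 mm, on a steel holder block 40 x 40 mm, 44 mm tall, with flat upright sides to grip; nothing overhangs it. 66 mm tall in all, the top 22 mm being the electrode. Origin: centre of the underside; z up, x and y square to the block's sides. About 0.42 kg, loose on the bench.
- cu_ribs: Copper (orange-red) electrode, two parallel ribs 33 x 9 mm, 12 mm apart, on a steel holder block 40 x 40 mm, 44 mm tall, with flat upright sides to grip; nothing overhangs it. 66 mm tall in all, the top 22 mm being the electrode. Origin: centre of the underside; z up, x and y square to the block's sides. About 0.42 kg, loose on the bench.
- cu_angle: Copper (orange-red) electrode, an L-shaped angle with legs 33 x 10 mm, on a steel holder block 40 x 40 mm, 44 mm tall, with flat upright sides to grip; nothing overhangs it. 66 mm tall in all, the top 22 mm being the electrode. Origin: centre of the underside; z up, x and y square to the block's sides. About 0.42 kg, loose on the bench.
- gr_round: Graphite (matt black) electrode, a round boss, 32 mm across, on a steel holder block 40 x 40 mm, 44 mm tall, with flat upright sides to grip; nothing overhangs it. 66 mm tall in all, the top 22 mm being the electrode. Origin: centre of the underside; z up, x and y square to the block's sides. About 0.34 kg, loose among the copper ones; not wanted.
- gr_cross: Graphite (matt black) electrode, a plus-shaped cross of bars 33 x 10 mm, on a steel holder block 40 x 40 mm, 44 mm tall, with flat upright sides to grip; nothing overhangs it. 66 mm tall in all, the top 22 mm being the electrode. Origin: centre of the underside; z up, x and y square to the block's sides. About 0.34 kg, loose among the copper ones; not wanted.
- job_round: Blue fixed tray 164 x 76, walls 12 high, 4 thick. Far bay: steel insert 64 x 64, top 33 above the bench, with a dark round cavity (as a round boss, 32 mm across). Near bay: 68 x 68 inside, empty. Origin: centre of the near bay at bench level (its floor is 3 higher); x points to the insert (centre at x = 85, near face at x = 53), y across the tray. All mm.
- job_cross: Blue fixed tray 164 x 76, walls 12 high, 4 thick. Far bay: steel insert 64 x 64, top 33 above the bench, with a dark cross cavity (as a plus-shaped cross of bars 33 x 10 mm). Near bay: 68 x 68 inside, empty. Origin: centre of the near bay at bench level (its floor is 3 higher); x points to the insert (centre at x = 85, near face at x = 53), y across the tray. All mm.
- job_ribs: Blue fixed tray 164 x 76, walls 12 high, 4 thick. Far bay: steel insert 64 x 64, top 33 above the bench, with a dark ribs cavity (as two parallel ribs 33 x 9 mm, 12 mm apart). Near bay: 68 x 68 inside, empty. Origin: centre of the near bay at bench level (its floor is 3 higher); x points to the insert (centre at x = 85, near face at x = 53), y across the tray. All mm.
- job_angle: Blue fixed tray 164 x 76, walls 12 high, 4 thick. Far bay: steel insert 64 x 64, top 33 above the bench, with a dark angle cavity (as an L-shaped angle with legs 33 x 10 mm). Near bay: 68 x 68 inside, empty. Origin: centre of the near bay at bench level (its floor is 3 higher); x points to the insert (centre at x = 85, near face at x = 53), y across the tray. All mm.
Not all that is in view belongs to the job. What is shaped like the cu_ribs but yellow is not meant. Leave any purple look-alike of the job_angle alone.

How it is judged:
By the outcome, as a careful person would: the job done as asked, in the order asked, and still so for the second after the job is handed in, with the robot touching nothing.
It also fails if it takes over 96 s, if anything falls off the work surface, if the arm or the gripper's body presses on something with over 40 N, if the wrist force passes 120 N, or if a joint passes its speed limit or range.

ROBOT

A 6-joint arm with a two-finger parallel gripper is mounted at the origin on the work surface. World frame = base frame: x ahead of the robot, y to its left, z up, the work surface at z = 0. Lengths are in mm, angles in rad, forces in N, time in s.
With the tool pointing down it reaches from about 350 to 775 mm from the base axis. Payload 7.3 kg.
Tool frame: the origin (TCP) lies at the very end of the fingers, on their centre line; the grasp point (between the pads) lies 19 mm behind it; z points along the fingers, y is the line along which they close (so a half turn about z gives the same grasp; the last joint's range is limited). The gripper opens to 92 mm and grips with 3 to 60 N. Pads are 19 mm wide; open, the fingers measure 130 mm over their backs; the gripper's body (75 mm by 190 mm) begins 47 mm behind the grasp point.
Start: joints at [-1.306, 0.342, 1.524, -0, 1.275, -0.146], TCP at [209.68, -481.334, 190.541] pointing down, gripper open.
Joint ranges: [-2.53, 2.53], [-0.77, 2.02], [0.04, 2.7], [-1, 4.14], [0.28, 2.66], [-3.11, 3.11]. Speed limits (rad/s): [2.57, 2.57, 3.14, 3.14, 3.14, 3.14].

INTERFACE

Orientations are given as [roll, pitch, yaw] about the fixed x, y, z axes, in that order (R = Rz(yaw) Ry(pitch) Rx(roll)).
In Python, from plant import get_obs, vision, workorder gives the robot as it stands.
- The arm moves only by the shell command python3 -m pendant 'ROWS' [OPENING]. ROWS is a JSON object of lists of equal length, an entry for each row: "dp": the shift along the tool's x, y, z in m, a list of three; "rotation": the turn, a rotation vector about the tool's x, y, z in rad, a list of three. A call has 1 to 8 rows; each row is the pose to reach, as a shift and turn from the pose commanded when the call began, along the tool's axes at that moment; what a row does not reach only later rows make up. A row lasts 1/8 s, in which the tool goes at most 62.5 mm and 10.7 degrees, less where a joint would pass 70% of its speed; a pose out of reach is approached as far as the arm can. A call with a gripper value outside its range is refused whole. OPENING is the finger opening in m, from 0 to 0.0918, set as the call begins (- or left out, the last holds). The fingers move at their own pace and stop on an object; the grip force is fixed at half the most. Time passes only in rows, so rows that repeat a pose let the fingers close. It gives the time, the measured TCP pose, the force, the opening and the grip force at its end, in the units of the state.
- get_obs(): the state, without advancing time (a new reading comes with each control period).
- vision.capture(name): name is "scene" or "top" or "wrist"; returns a dict with "pixels" (480x640x3 uint8, red, green, blue), "vfov" (degrees; the focal length in pixels is half the picture's height over the tangent of half this angle, whatever the lens; pixels are square), "cx", "cy" (the principal point, pixels), "pose" (4x4, takes a point from camera to world coordinates); the wrist camera has in their place "T_tool_cam" (4x4, takes a point from camera to tool coordinates, whose origin is the TCP and whose axes are the flange's). Camera axes: x right, y up, looking along -z (the intrinsics and any distortion apply to the point x, -y, -z); pixel columns grow to the right and rows downward; lengths in mm; the calibration is good to about 2 mm. A picture is of the moment at which its call begins: read the wrist's pose just before it. There is no depth.
- workorder.close_job(): hands the job in; it is judged then, once.
The state is a dict: "time": time; "joint_positions": joint angles; "dq": joint speeds; "tau": joint torques, N m; "tool_pos": TCP position; "tcp_rot": TCP orientation; "contact_force": force on the tool from outside, world axes, zero at the start; "moment": the same for the moment, N m; "grip_width": finger opening in mm; "finger_force": force on a finger pad.
Only numpy, scipy, OpenCV 4.12 (cv2) and the standard library are available. Lean on these libraries where they do the work, as an engineer would, in place of code of your own. Each camera call takes 0.05 s, during which the arm holds its last target. There are 200 camera calls.

## Working session

There is one attempt and no reset: what is moved stays moved. The work goes in short steps, Python scripts to look and compute and a shell command to move; the robot and the scene stay as the last step left them, time stands still between calls to the robot, and variables do not carry over. Pictures are saved under pics/ and viewed, at most 14 in all, crops included, and the job is handed in when it is done.

```bash
mkdir -p pics; ls
python3 - <<'E'
from plant import get_obs, vision
import cv2, numpy as np
o=get_obs(); print(o)
for n in("scene","top"):
    c=vision.capture(n); cv2.imwrite(f"pics/{n}0.png",c["pixels"][:,:,::-1])
    print(n,{k:v for k,v in c.items() if k!="pixels"})
E
```

```text
pics
{'time': 0.0, 'joint_positions': array([-1.30602407e+00,  3.42723623e-01,  1.52499888e+00, -8.61923319e-06,
        1.27542358e+00, -1.46018645e-01]), 'dq': array([ 0.00113772,  0.00024392,  0.00048032,  0.00103185,  0.00131653,
       -0.00029901]), 'tau': array([ 3.32821604e-03, -4.31235659e+01, -2.44217205e+01,  7.20569585e-02,
        5.59404760e-02, -1.03205975e-04]), 'tool_pos': array([ 209.53690906, -480.8673285 ,  189.85088314]), 'tcp_rot': array([-3.14005456e+00, -2.17869324e-04,  4.10793247e-01]), 'contact_force': array([-0.72240918, -0.09051026, -0.28796506]), 'moment': array([ 0.0169551 , -0.01056731, -0.05167628]), 'finger_force': 0.0, 'grip_width': 91.87491751488601}
scene {'vfov': 53.407331172510354, 'cx': 317.4728857140156, 'cy': 240.8019007684826, 'pose': array([[-5.48489602e-01, -5.46256621e-01,  6.33058339e-01,
         1.06475666e+03],
       [ 8.36048267e-01, -3.70508660e-01,  4.04656185e-01,
         2.85450083e+02],
       [ 1.35074763e-02,  7.51217037e-01,  6.59917049e-01,
         6.91348673e+02],
       [ 0.00000000e+00,  0.00000000e+00,  0.00000000e+00,
         1.00000000e+00]])}
top {'vfov': 48.26208775160158, 'cx': 326.5254989974731, 'cy': 243.4117200974275, 'pose': array([[-2.63574965e-02,  9.90674153e-01, -1.33678737e-01,
         2.54175968e+02],
       [-9.99635089e-01, -2.69113798e-02, -2.33791927e-03,
        -1.24531002e+02],
       [-5.91359546e-03,  1.33568335e-01,  9.91021962e-01,
         1.41780855e+03],
       [ 0.00000000e+00,  0.00000000e+00,  0.00000000e+00,
         1.00000000e+00]])}
```

View pics/top0.png

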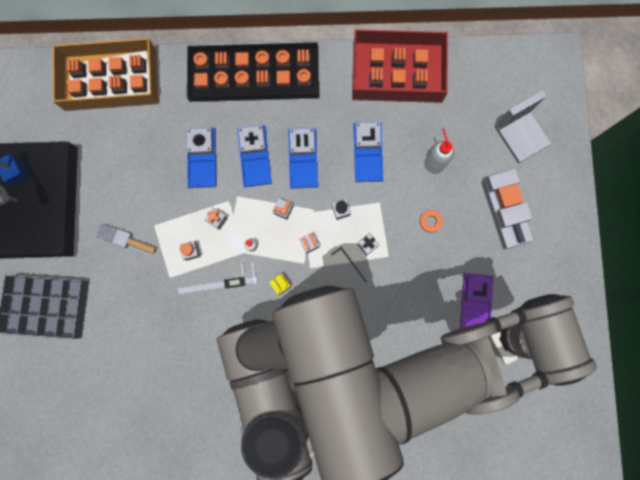

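View pics/scene0.png

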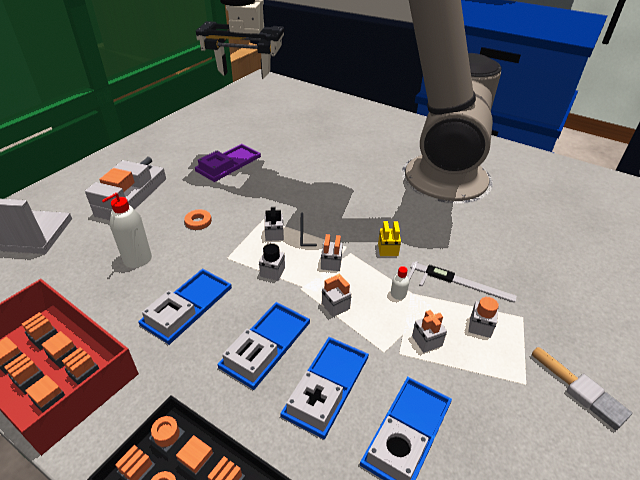

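The top view shows copper tops at cross (216,216), angle (283,207), round (189,249) and ribs (310,241). The graphite ones are at (341,207) and (369,243), the yellow ribs decoy at (280,283) and the purple decoy at (478,290). The blue trays are round (201,155), cross (254,155), ribs (303,157) and angle (368,150).

I'll measure these and enlarge a crop to confirm.

```bash
cat > h.py <<'E'
import numpy as np, cv2
from scipy.spatial.transform import Rotation as R
from plant import get_obs, vision
def cap(name, save=None):
    o=get_obs(); c=vision.capture(name)
    if "pose" in c: T=np.array(c["pose"])
    else:
        W=np.eye(4); W[:3,:3]=R.from_euler("xyz",o["tcp_rot"]).as_matrix(); W[:3,3]=o["tool_pos"]; T=W@np.array(c["T_tool_cam"])
    c["T"]=T; c["f"]=240/np.tan(np.radians(c["vfov"])/2)
    if save: cv2.imwrite("pics/"+save,c["pixels"][:,:,::-1])
    return c
def ray(c,uv,z):
    uv=np.atleast_2d(uv).astype(float)
    d=np.c_[(uv[:,0]-c["cx"])/c["f"],-(uv[:,1]-c["cy"])/c["f"],-np.ones(len(uv))]@c["T"][:3,:3].T
    p=c["T"][:3,3]; return p+d*((z-p[2])/d[:,2])[:,None]
def proj(c,P):
    q=(np.atleast_2d(P)-c["T"][:3,3])@c["T"][:3,:3]
    return np.c_[c["cx"]+c["f"]*q[:,0]/-q[:,2], c["cy"]-c["f"]*q[:,1]/-q[:,2]]
def masks(c):
    h=cv2.cvtColor(c["pixels"],cv2.COLOR_RGB2HSV)
    return dict(cu=cv2.inRange(h,(3,110,80),(14,255,255)), blue=cv2.inRange(h,(100,150,60),(118,255,255)))
def blobs(m,amin):
    return [k for k in cv2.findContours(m,cv2.RETR_EXTERNAL,cv2.CHAIN_APPROX_NONE)[0] if cv2.contourArea(k)>amin]
E
python3 - <<'E'
from h import *
c=cap("top"); m=masks(c)
print({k:v for k,v in c.items() if k not in("pixels","T","pose")})
for k in blobs(m["cu"],40):
    M=cv2.moments(k);u=(M['m10']/M['m00'],M['m01']/M['m00'])
    if 190<u[1]<265: print("cu",np.round(u),M['m00'],ray(c,u,66).round(1))
for k in blobs(m["blue"],300):
    b=cv2.boxPoints(cv2.minAreaRect(k)); print("blue",b.round(1).tolist(),ray(c,b,12)[:,:2].round(0).tolist())
w=vision.capture("wrist"); print({k:v for k,v in w.items() if k!="pixels"})
a=cv2.resize(c["pixels"][115:305,150:420],None,fx=2.9,fy=2.9,interpolation=cv2.INTER_CUBIC)
cv2.imwrite("pics/crop1.png",a[:,:,::-1])
E
```

```text
{'vfov': 48.26208775160158, 'cx': 326.5254989974731, 'cy': 243.4117200974275, 'f': np.float64(535.7477596032372)}
cu [186. 249.] 90.5 [[432.5 236.3  66. ]]
cu [213. 216.] 59.0 [[516.1 168.   66. ]]
cu [431. 221.] 340.5 [[ 487.8 -389.5   66. ]]
cu [283. 208.] 52.0 [[530.1 -11.   66. ]]
cu [510. 195.] 378.5 [[ 548.2 -595.3   66. ]]
blue [[-7.400000095367432, 161.1999969482422], [11.399999618530273, 151.8000030517578], [22.399999618530273, 173.8000030517578], [3.5999999046325684, 183.1999969482422]] [[693.0, 779.0], [718.0, 729.0], [656.0, 696.0], [631.0, 746.0]]
blue [[288.6000061035156, 150.10000610351562], [315.70001220703125, 149.0], [317.20001220703125, 186.1999969482422], [290.20001220703125, 187.3000030517578]] [[702.0, -25.0], [703.0, -99.0], [600.0, -100.0], [599.0, -28.0]]
blue [[188.0, 128.0], [215.0, 128.0], [215.0, 186.0], [188.0, 186.0]] [[772.0, 249.0], [770.0, 175.0], [608.0, 175.0], [610.0, 247.0]]
blue [[237.8000030517578, 128.5], [265.0, 125.80000305175781], [270.70001220703125, 183.10000610351562], [243.5, 185.89999389648438]] [[767.0, 113.0], [772.0, 38.0], [611.0, 25.0], [606.0, 98.0]]
blue [[353.5, 123.0], [380.6000061035156, 122.19999694824219], [382.29998779296875, 180.0], [355.20001220703125, 180.6999969482422]] [[773.0, -204.0], [773.0, -278.0], [612.0, -276.0], [612.0, -203.0]]
{'vfov': 67.22807981495448, 'cx': 319.304277419428, 'cy': 241.91462413527194, 'T_tool_cam': array([[-3.77335081e-04,  9.64522794e-01,  2.63999312e-01,
         7.19032620e+01],
       [ 9.99999789e-01,  5.03315408e-04, -4.09562365e-04,
         5.26553256e-01],
       [-5.27907158e-04,  2.63999102e-01, -9.64522781e-01,
        -1.94232091e+02],
       [ 0.00000000e+00,  0.00000000e+00,  0.00000000e+00,
         1.00000000e+00]])}
```

View pics/crop1.png

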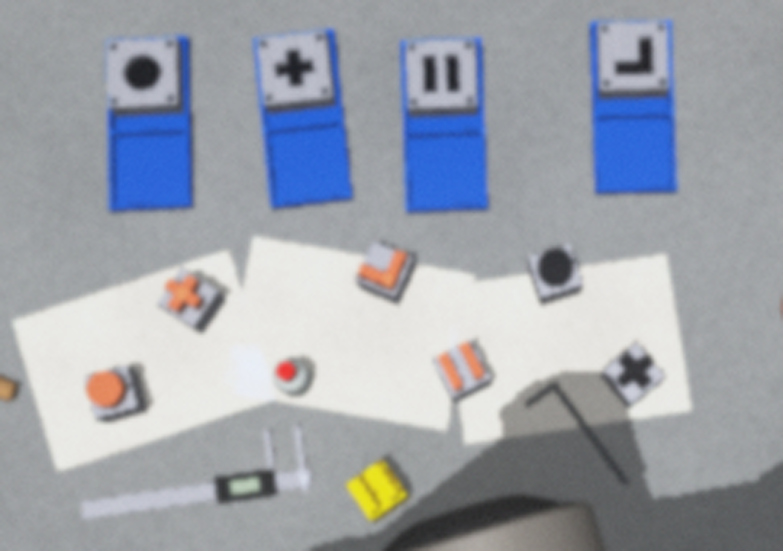

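The crop agrees with the scene view. The four copper electrodes are cross, angle, round and ribs, and the four blue trays run round, cross, ribs, angle from left to right. The yellow ribs and purple tray are decoys, and the two black electrodes stay put. Next I'll take the wrist camera above the work.

```bash
cat >> h.py <<'E'
def go(x,y,z,yaw):
    o=get_obs(); M=R.from_euler("xyz",o["tcp_rot"]); 
    d=M.inv().apply(np.array([x,y,z])-o["tool_pos"])/1000
    r=(M.inv()*R.from_euler("xyz",[np.pi,0,yaw])).as_rotvec()
    print("dp",d.round(4),"rot",r.round(3),"rows",round(max(np.linalg.norm(d)/.0625,np.degrees(np.linalg.norm(r))/10.7),1),"t",o["time"])
E
python3 -c "
from h import *
go(500,0,300,0)"
```

```text
dp [ 0.4583 -0.3252 -0.1095] rot [-0.001  0.     0.411] rows 9.2 t 0.2
```

```bash
python3 -m pendant '{"dp":[[0.458,-0.325,-0.11],[0.458,-0.325,-0.11],[0.458,-0.325,-0.11],[0.458,-0.325,-0.11],[0.458,-0.325,-0.11],[0.458,-0.325,-0.11],[0.458,-0.325,-0.11],[0.458,-0.325,-0.11]],"rotation":[[0,0,0.41],[0,0,0.41],[0,0,0.41],[0,0,0.41],[0,0,0.41],[0,0,0.41],[0,0,0.41],[0,0,0.41]]}'
python3 -c "
from h import *
go(500,0,300,0)"
```

```text
time: 1.2
tool_pos: [461.4, -63.4, 286.2]
tcp_rot: [3.141, -0.0, 0.001]
contact_force: [1.4, -1.3, 0.7]
grip_width: 92.0
finger_force: 0.0
dp [ 0.0386 -0.0633 -0.0138] rot [ 0.    -0.     0.001] rows 1.2 t 1.2
```

```bash
python3 -m pendant '{"dp":[[0.038,-0.063,-0.014],[0.038,-0.063,-0.014],[0.038,-0.063,-0.014],[0.038,-0.063,-0.014]],"rotation":[[0,0,0],[0,0,0],[0,0,0],[0,0,0]]}'
python3 - <<'E'
from h import *
c=cap("wrist","w1.png"); import pickle; pickle.dump(c,open("w1.pkl","wb")); m=masks(c); print(c["T"][:3,3],get_obs()["tool_pos"])
for k in blobs(m["cu"],150):
    M=cv2.moments(k);u=(M['m10']/M['m00'],M['m01']/M['m00'])
    print("cu",np.round(u),M['m00'],ray(c,u,66)[0,:2].round(1))
for k in blobs(m["blue"],1500):
    b=cv2.boxPoints(cv2.minAreaRect(k)); print("blue",b.round(0).tolist(),ray(c,b,12)[:,:2].round(0).tolist())
E
```

```text
time: 1.7
tool_pos: [498.0, -3.5, 299.3]
tcp_rot: [3.141, 0.001, -0.001]
contact_force: [-0.4, -0.1, 0.1]
grip_width: 91.9
finger_force: 0.0
[570.21835629  -3.62111202 493.44004468] [497.99135685  -3.65604906 299.41331954]
cu [124. 254.] 431.0 [437.6 238.1]
cu [614. 195.] 1682.0 [ 509.7 -353.2]
cu [172. 186.] 362.5 [521.  169.5]
cu [324. 172.] 288.5 [537.3  -8.8]
blue [[476.0, 105.0], [489.0, -0.0], [551.0, 8.0], [538.0, 113.0]] [[616.0, -200.0], [731.0, -202.0], [723.0, -276.0], [607.0, -280.0]]
blue [[222.0, 7.0], [285.0, -0.0], [298.0, 103.0], [235.0, 111.0]] [[723.0, 110.0], [731.0, 36.0], [618.0, 23.0], [609.0, 102.0]]
blue [[102.0, 7.0], [167.0, -1.0], [179.0, 107.0], [114.0, 114.0]] [[724.0, 251.0], [732.0, 174.0], [614.0, 171.0], [605.0, 255.0]]
```

View pics/w1.png

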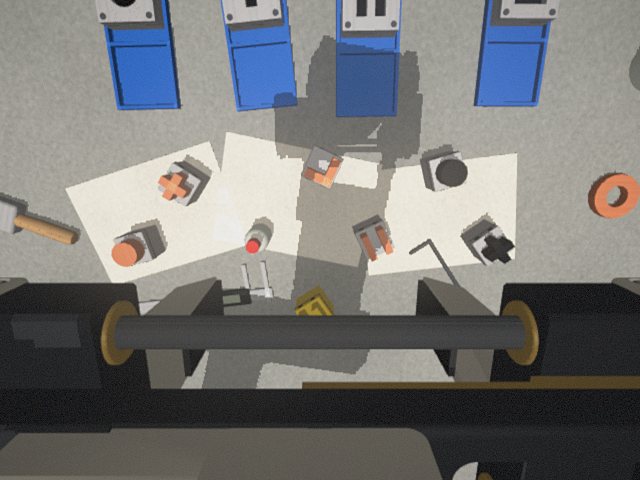

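The wrist view shows copper round (124,254), cross (172,186), angle (324,172) and ribs (374,240). The bays are visible above them. I'll enlarge the four to read the block edges for yaw, and confirm identity in the same crop.

Run:
```python
import pickle,cv2,numpy as np
c=pickle.load(open("w1.pkl","rb")); p=c["pixels"]
t=[]
for (u,v) in [(138,245),(183,183),(324,168),(374,240)]:
    t.append(cv2.resize(p[v-30:v+30,u-40:u+40],(400,300),interpolation=cv2.INTER_CUBIC))
cv2.imwrite("pics/mont.png",np.vstack([np.hstack(t[:2]),np.hstack(t[2:])])[:,:,::-1])
```

```text
(no output)
```

View pics/mont.png

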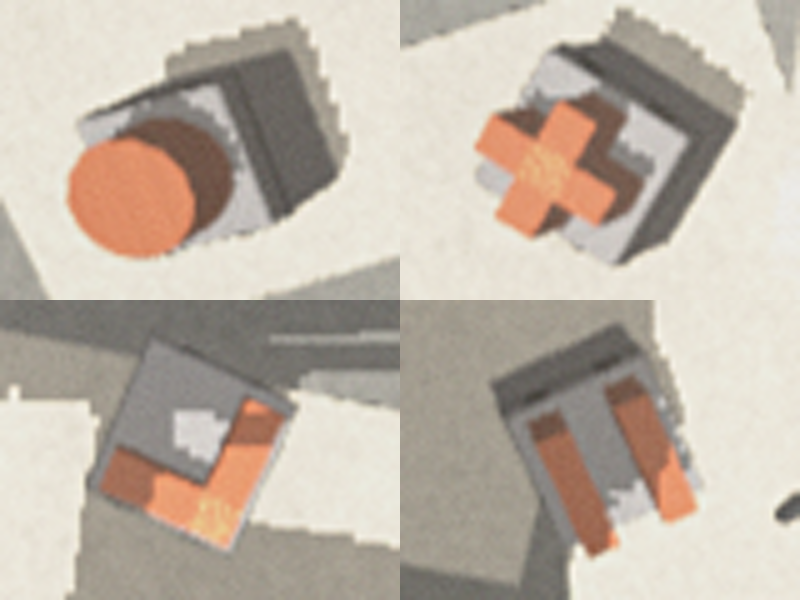

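The crops confirm round boss, cross, L-angle and twin ribs, all copper. I read the block-top corners (z=44) from them and compute poses, checking the side against 40 mm.

Run:
```python
from h import *; import pickle
c=pickle.load(open("w1.pkl","rb"))
C=dict(round=((98,215),[(78,122),(220,85),(270,222)]),cross=((143,153),[(157,50),(290,135),(218,263),(75,180)]),
 angle=((284,138),[(152,40),(297,105),(232,250),(92,185)]),ribs=((334,210),[(100,115),(245,50),(303,185)]))
for n,(o,q) in C.items():
    P=ray(c,np.array(o)+np.array(q)/5-.5+.1,44)[:,:2]; e=np.diff(P,axis=0)
    ang=(np.degrees(np.arctan2(e[:,1],e[:,0]))+45)%90-45
    print(n,"ctr",((P[0]+P[2])/2).round(1),"sides",np.linalg.norm(e,axis=1).round(1),"yaw mod90",ang.round(1))
# bays: near corners of rim z=12 read by colour blobs, ribs tray from top camera
t=cap("top")
for cc,nm in((t,"top"),(c,"wrist")):
  for k in blobs(masks(cc)["blue"],300):
    h=k[:,0,:].astype(float); P=ray(cc,h,12)[:,:2]
    if P[:,0].min()<560 or P[:,1].max()>400: continue
    b=cv2.boxPoints(cv2.minAreaRect(P.astype(np.float32))); b=b[np.argsort(b[:,0])]; d=b[2:].mean(0)-b[:2].mean(0); L=np.linalg.norm(d); d/=L
    print(nm,"near mid",b[:2].mean(0).round(1),"bay",(b[:2].mean(0)+38*d).round(1),"W",np.linalg.norm(b[0]-b[1]).round(1),"L",L.round(1),"yaw",np.degrees(np.arctan2(d[1],d[0])).round(1))
```

```text
round ctr [437.4 238.5] sides [39.1 37.8] yaw mod90 [14.5 12.6]
cross ctr [520.9 168. ] sides [36.8 38.  39.4] yaw mod90 [-33.9 -33.3 -31.9]
angle ctr [541.7  -7.4] sides [38.3 38.3 38. ] yaw mod90 [-23.5 -23.9 -24.8]
ribs ctr [449.7 -74.4] sides [40.2 39.4] yaw mod90 [25. 25.]
top near mid [601. -62.] bay [639.  -62.9] W 70.2 L 153.5 yaw -1.4
top near mid [ 612.  -239.3] bay [ 650.  -239.5] W 73.1 L 158.3 yaw -0.3
wrist near mid [ 615.4 -238.9] bay [ 653.4 -239.1] W 75.1 L 115.2 yaw -0.3
wrist near mid [680.7 -57.8] bay [718.1 -64.6] W 82.7 L 44.2 yaw -10.2
wrist near mid [613.3  61.9] bay [651.2  65.6] W 75.3 L 114.9 yaw 5.6
wrist near mid [612.  210.3] bay [650.  211.2] W 78.6 L 118.4 yaw 1.3
```

The sides come out at 37–40 mm against 40, and the bays agree between the views within about 4 mm, with a margin of 14 mm. I'll start with the ribs.

```bash
python3 -c "
from h import *
go(449,-74,120,.436);go(449,-74,18,.436)"
```

```text
dp [-0.0489  0.0704  0.1796] rot [ 0.     0.001 -0.437] rows 3.2 t 1.8
dp [-0.0488  0.0704  0.2816] rot [ 0.     0.001 -0.437] rows 4.7 t 1.8
```

```bash
python3 -m pendant '{"dp":[[-0.049,0.070,0.180],[-0.049,0.070,0.180],[-0.049,0.070,0.180],[-0.049,0.070,0.180],[-0.049,0.070,0.180],[-0.049,0.070,0.230],[-0.049,0.070,0.282],[-0.049,0.070,0.282]],"rotation":[[0,0,-0.437],[0,0,-0.437],[0,0,-0.437],[0,0,-0.437],[0,0,-0.437],[0,0,-0.437],[0,0,-0.437],[0,0,-0.437]]}'
python3 -c "
from h import *
go(449,-74,18,.436)"
```

```text
time: 2.8
tool_pos: [449.4, -71.6, 17.0]
tcp_rot: [-3.139, 0.002, 0.438]
contact_force: [-0.0, 0.4, 0.9]
grip_width: 91.7
finger_force: 0.0
dp [-0.0014  0.002  -0.001 ] rot [-0.002  0.002  0.002] rows 0.0 t 2.8
```

Now close on it and wait for the grip to build before lifting.

```bash
python3 -m pendant '{"dp":[[0,0.001,0],[0,0.001,0],[0,0.001,0],[0,0.001,0],[0,0.001,0],[0,0.001,0]],"rotation":[[0,0,0],[0,0,0],[0,0,0],[0,0,0],[0,0,0],[0,0,0]]}' 0.03
python3 -c "
from h import *
go(449,-74,125,.436)"
```

```text
time: 3.55
tool_pos: [450.1, -73.2, 17.7]
tcp_rot: [3.142, 0.0, 0.438]
contact_force: [-0.0, -0.0, 0.2]
grip_width: 36.1
finger_force: 0.0
dp [-0.0014  0.0002 -0.1073] rot [0.    0.    0.002] rows 1.7 t 3.55
```

A width of 36 mm with no force doesn't match a 40 mm block, so I'll look.

Run:
```python
from h import *
c=cap("wrist","w2.png"); print(get_obs()["grip_width"],get_obs()["finger_force"])
```

```text
33.15944892401145 0.0
```

View pics/w2.png

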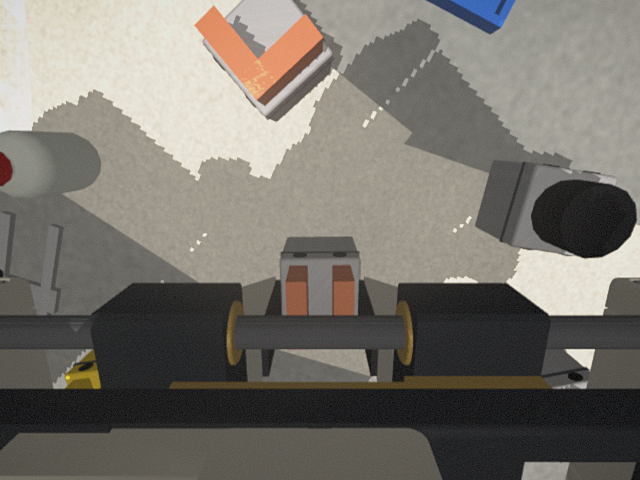

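Run:
```python
from h import *
c=cap("wrist"); o=get_obs(); M=R.from_euler("xyz",o["tcp_rot"])
for uv,z in [((283,253),44),((357,253),44),((286,238),0),((355,237),0),((297,266),66),((343,266),66)]:
    p=ray(c,uv,z)[0]; print(uv,p.round(1),"tool",M.inv().apply(p-o["tool_pos"]).round(1))
# where do fingertips project
for P in [(0,-17,0),(0,17,0),(0,0,-19)]: print(P,proj(c,M.apply(P)+o["tool_pos"]).round(0))
```

```text
(283, 253) [461.4 -49.2  44. ] tool [ 20.3 -17.  -26.4]
(357, 253) [476.6 -81.8  44. ] tool [ 20.3  19.  -26.4]
(286, 238) [456.7 -48.6   0. ] tool [ 16.4 -19.6  17.6]
(355, 237) [475.  -86.2   0. ] tool [17.  22.3 17.6]
(297, 266) [465.7 -56.1  66. ] tool [ 21.3  -8.9 -48.4]
(343, 266) [474.  -73.9  66. ] tool [ 21.3  10.7 -48.4]
(0, -17, 0) [[288. 274.]]
(0, 17, 0) [[348. 273.]]
(0, 0, -19) [[318. 286.]]
```

The block sits centred between the fingers, with its far edge at tool x=+20. I'll let the fingers finish closing and read again.

```bash
python3 -m pendant '{"dp":[[0,0,0],[0,0,0],[0,0,0]],"rotation":[[0,0,0],[0,0,0],[0,0,0]]}' 0.03
python3 - <<'E'
from h import *
c=cap("wrist","w3.png"); print(get_obs()["grip_width"],get_obs()["finger_force"])
a=cv2.resize(c["pixels"][220:390,210:430],None,fx=3,fy=3); cv2.imwrite("pics/w3c.png",a[:,:,::-1])
E
```

```text
time: 4.03
tool_pos: [450.2, -73.3, 17.7]
tcp_rot: [3.141, 0.0, 0.438]
contact_force: [-0.2, -1.2, -0.6]
grip_width: 30.3
finger_force: 3.0
30.087197673472314 3.0648763105273247
```

View pics/w3c.png

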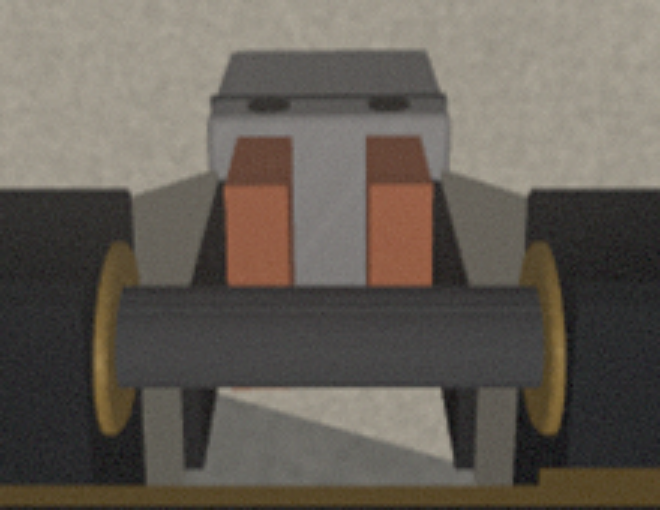

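The pads are on the block's sides, but the force is only 3 N, because the 30 mm target limits it. I'll command a smaller opening to build grip.

```bash
python3 -m pendant '{"dp":[[0,0,0],[0,0,0],[0,0,0],[0,0,0]],"rotation":[[0,0,0],[0,0,0],[0,0,0],[0,0,0]]}' 0
```

```text
time: 4.58
tool_pos: [450.2, -73.2, 17.7]
tcp_rot: [3.142, 0.0, 0.438]
contact_force: [0.9, -1.5, -2.4]
grip_width: 30.0
finger_force: 30.0
```

It now holds at 30 N. Lift, then transit to the ribs bay at yaw −0.02.

```bash
python3 -m pendant '{"dp":[[0,0,-0.04],[0,0,-0.08],[0,0,-0.11],[0,0,-0.11]],"rotation":[[0,0,0],[0,0,0],[0,0,0],[0,0,0]]}'
python3 - <<'E'
from h import *
c=cap("wrist"); cv2.imwrite("pics/w4.png",cv2.resize(c["pixels"][:400],None,fx=1,fy=1)[:,:,::-1])
go(642,-63,125,-.02)
E
```

```text
time: 5.08
tool_pos: [451.1, -73.3, 129.0]
tcp_rot: [3.139, -0.003, 0.438]
contact_force: [-0.2, -0.4, -4.7]
grip_width: 29.7
finger_force: 30.0
dp [0.1781 0.0724 0.0024] rot [-0.    -0.     0.458] rows 3.1 t 5.125
```

View pics/w4.png

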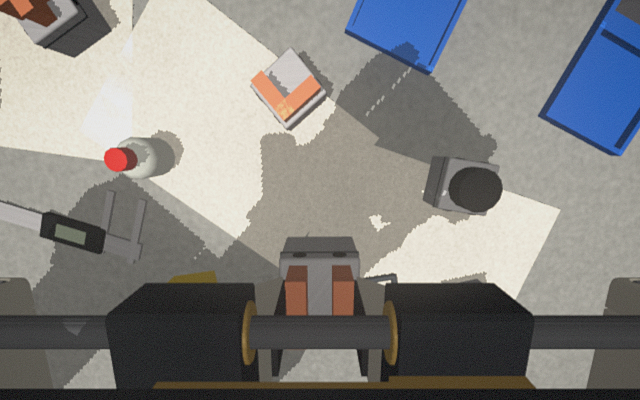

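The block is lifted and held level, with 4.7 N showing its weight. On to the bay.

```bash
python3 -m pendant '{"dp":[[0.045,0.018,0],[0.09,0.036,0],[0.134,0.054,0.001],[0.178,0.072,0.002],[0.178,0.072,0.002],[0.178,0.072,0.002]],"rotation":[[0,0,0.115],[0,0,0.23],[0,0,0.345],[0,0,0.458],[0,0,0.458],[0,0,0.458]]}'
python3 - <<'E'
from h import *
c=cap("wrist","w5.png"); go(642,-63,21.5,-.02)
E
```

```text
time: 5.88
tool_pos: [640.1, -62.5, 122.7]
tcp_rot: [-3.141, 0.005, -0.019]
contact_force: [1.2, 1.0, -4.4]
grip_width: 29.7
finger_force: 30.0
dp [0.0023 0.0003 0.1022] rot [-0.001  0.004  0.   ] rows 1.6 t 5.925
```

View pics/w5.png

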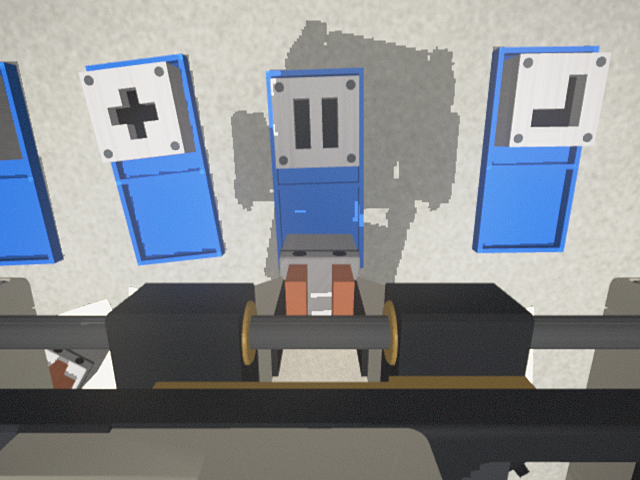

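The ribs insert is straight ahead. I'll read the insert-top corners (z=33): ribs (274,78)(357,75)(360,166)(273,168), cross (80,72)(170,62)(185,150)(97,162), angle (516,53)(608,53)(602,146)(510,146).

Run:
```python
from h import *
c=cap("wrist")
for n,q in dict(ribs=[(274,78),(357,75),(360,166),(273,168)],cross=[(80,72),(170,62),(185,150),(97,162)],angle=[(516,53),(608,53),(602,146),(510,146)]).items():
    P=ray(c,q,33)[:,:2]; s=np.linalg.norm(P-np.roll(P,-1,0),axis=1); d=(P[0]+P[1]-P[2]-P[3]); d/=np.linalg.norm(d)
    print(n,s.round(1),"bay",(P.mean(0)-85*d).round(1),"yaw",np.degrees(np.arctan2(d[1],d[0])).round(1))
```

```text
ribs [60.3 64.8 67.3 64.3] bay [641.3 -61.1] yaw -0.6
cross [66.2 61.5 69.3 63.7] bay [651.4  71.2] yaw 1.8
angle [65.7 64.8 70.1 64.4] bay [ 653.6 -249.1] yaw 5.1
```

The ribs bay agrees at (641,−61). Lower.

```bash
python3 -m pendant '{"dp":[[0.002,0,0.04],[0.002,0,0.075],[0.002,0,0.09],[0.002,0,0.097],[0.002,0,0.100],[0.002,0,0.1005]],"rotation":[[0,0,0],[0,0,0],[0,0,0],[0,0,0],[0,0,0],[0,0,0]]}'
```

```text
time: 6.72
tool_pos: [644.6, -63.1, 26.3]
tcp_rot: [3.141, -0.002, -0.02]
contact_force: [0.6, -0.0, -4.5]
grip_width: 29.5
finger_force: 30.0
```

```bash
python3 -m pendant '{"dp":[[-0.002,-0.001,0.002],[-0.002,-0.001,0.004],[-0.002,-0.001,0.005],[-0.002,-0.001,0.005]],"rotation":[[0,0,0],[0,0,0],[0,0,0],[0,0,0]]}'
```

```text
time: 7.22
tool_pos: [642.6, -61.9, 21.2]
tcp_rot: [3.141, -0.002, -0.02]
contact_force: [-0.1, 1.4, 2.9]
grip_width: 29.6
finger_force: 30.0
```

The block is seated on the floor. Release and rise.

```bash
python3 -m pendant '{"dp":[[0,0,0],[0,0,0],[0,0,0],[0,0,0],[0,0,-0.03],[0,0,-0.07],[0,0,-0.11],[0,0,-0.11]],"rotation":[[0,0,0],[0,0,0],[0,0,0],[0,0,0],[0,0,0],[0,0,0],[0,0,0],[0,0,0]]}' 0.075
python3 - <<'E'
from h import *
go(541,-7,130,-.42); go(541,-7,18,-.42)
E
```

```text
time: 8.22
tool_pos: [644.1, -62.4, 134.2]
tcp_rot: [3.14, -0.007, -0.02]
contact_force: [0.6, -0.4, -0.2]
grip_width: 75.0
finger_force: 0.0
dp [-0.1042 -0.0533  0.0033] rot [ 0.    -0.008  0.4  ] rows 2.1 t 8.225
dp [-0.1051 -0.0535  0.1153] rot [ 0.    -0.008  0.4  ] rows 2.6 t 8.225
```

```bash
python3 -m pendant '{"dp":[[-0.035,-0.018,0.001],[-0.07,-0.036,0.002],[-0.104,-0.053,0.003],[-0.104,-0.053,0.003],[-0.104,-0.053,0.003],[-0.105,-0.053,0.05],[-0.105,-0.053,0.1],[-0.105,-0.053,0.115]],"rotation":[[0,0,0.13],[0,0,0.26],[0,0,0.4],[0,0,0.4],[0,0,0.4],[0,0,0.4],[0,0,0.4],[0,0,0.4]]}' 0.0918
python3 - <<'E'
from h import *
go(541,-7,18,-.42)
c=cap("wrist"); o=get_obs(); M=R.from_euler("xyz",o["tcp_rot"])
P=np.array([[s*20,t*20,z] for z in(0,44) for s,t in((1,1),(1,-1))])
cv2.imwrite("pics/w6.png",c["pixels"][200:400,180:460,::-1])
E
```

```text
time: 9.22
tool_pos: [536.7, -7.1, 12.2]
tcp_rot: [3.14, 0.005, -0.42]
contact_force: [-0.7, -0.6, 0.3]
grip_width: 91.9
finger_force: 0.0
dp [ 0.0038 -0.0019 -0.0059] rot [ 0.002  0.005 -0.   ] rows 0.1 t 9.225
```

View pics/w6.png

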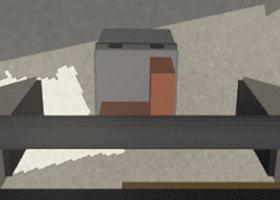

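The angle block is square between the open fingers. I'll correct the position slightly, then close.

```bash
python3 -m pendant '{"dp":[[0.002,-0.001,-0.004],[0.002,-0.001,-0.004],[0.002,-0.001,-0.004],[0.002,-0.001,-0.004],[0.002,-0.001,-0.004],[0.002,-0.001,-0.004],[0.002,-0.001,-0.004],[0.002,-0.001,-0.004]],"rotation":[[0,0,0],[0,0,0],[0,0,0],[0,0,0],[0,0,0],[0,0,0],[0,0,0],[0,0,0]]}' 0
python3 -c "
from h import *
go(541,-7,18,-.42)"
```

```text
time: 10.28
tool_pos: [540.2, -6.9, 19.2]
tcp_rot: [3.141, 0.0, -0.42]
contact_force: [-0.5, -0.8, 1.7]
grip_width: 32.3
finger_force: 30.0
dp [ 0.0008 -0.0002  0.0012] rot [ 0.  0. -0.] rows 0.0 t 10.275
```

```bash
python3 -m pendant '{"dp":[[0,0,-0.04],[0,0,-0.08],[0,0,-0.11],[0,0,-0.11]],"rotation":[[0,0,0],[0,0,0],[0,0,0],[0,0,0]]}'
python3 -c "
from h import *
go(652,-241,128,0)"
```

```text
time: 10.78
tool_pos: [541.5, -6.8, 130.7]
tcp_rot: [-3.14, -0.004, -0.42]
contact_force: [-0.1, 0.4, -4.0]
grip_width: 31.9
finger_force: 30.0
dp [0.1964 0.1687 0.0033] rot [-0.    -0.004 -0.42 ] rows 4.1 t 10.775
```

```bash
python3 -m pendant '{"dp":[[0.04,0.034,0],[0.08,0.068,0.001],[0.12,0.102,0.002],[0.16,0.136,0.003],[0.196,0.169,0.003],[0.196,0.169,0.003],[0.196,0.169,0.003]],"rotation":[[0,0,-0.084],[0,0,-0.168],[0,0,-0.252],[0,0,-0.336],[0,0,-0.42],[0,0,-0.42],[0,0,-0.42]]}'
python3 - <<'E'
from h import *
c=cap("wrist","w7.png"); import pickle; pickle.dump(c,open("w7.pkl","wb"))
E
```

```text
time: 11.65
tool_pos: [649.1, -240.2, 123.4]
tcp_rot: [-3.139, 0.004, -0.001]
contact_force: [0.2, 0.2, -3.1]
grip_width: 31.4
finger_force: 30.0
```

View pics/w7.png

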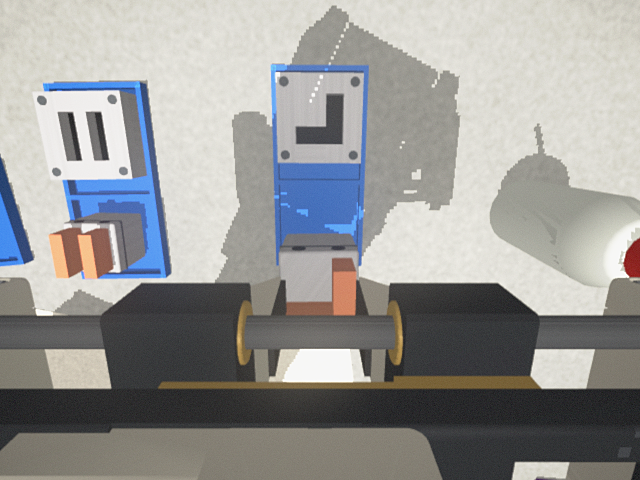

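The ribs electrode stands upright inside its bay. The angle insert corners are (277,72)(361,72)(363,162)(277,164). I'll also check how close the tall bottle's base (530,210) is.

Run:
```python
from h import *; import pickle
c=pickle.load(open("w7.pkl","rb"))
P=ray(c,[(277,72),(361,72),(363,162),(277,164)],33)[:,:2]; d=(P[0]+P[1]-P[2]-P[3]); d/=np.linalg.norm(d)
print("bay",(P.mean(0)-85*d).round(1),"yaw",np.degrees(np.arctan2(d[1],d[0])).round(1))
print(ray(c,[(491,205),(510,240)],5).round(0)); go(652,-241,22.5,0)
```

```text
bay [ 653.2 -241.3] yaw 0.6
[[ 668. -390.    5.]
 [ 637. -411.    5.]]
dp [0.003  0.0015 0.1017] rot [-0.002  0.003 -0.   ] rows 1.6 t 11.7
```

```bash
python3 -m pendant '{"dp":[[0,0,0.04],[0,0,0.075],[0,0,0.09],[0,0,0.098],[0,0,0.1],[0,0,0.1]],"rotation":[[0,0,0],[0,0,0],[0,0,0],[0,0,0],[0,0,0],[0,0,0]]}'
python3 -c "
from h import *
go(653,-241,22,0)"
```

```text
time: 12.45
tool_pos: [651.0, -241.3, 27.4]
tcp_rot: [3.141, -0.002, -0.0]
contact_force: [0.1, -0.3, -3.7]
grip_width: 31.9
finger_force: 30.0
dp [ 0.002  -0.0003  0.0055] rot [ 0.001 -0.002 -0.   ] rows 0.1 t 12.45
```

```bash
python3 -m pendant '{"dp":[[0.001,0,0.002],[0.001,0,0.004],[0.001,0,0.0055],[0.001,0,0.0055]],"rotation":[[0,0,0],[0,0,0],[0,0,0],[0,0,0]]}'
```

```text
time: 12.95
tool_pos: [651.7, -241.5, 22.9]
tcp_rot: [3.14, -0.002, -0.0]
contact_force: [-3.4, 0.9, 7.1]
grip_width: 32.3
finger_force: 30.0
```

Seated, with 7 N of floor contact. Release and rise, then on to the cross.

```bash
python3 -m pendant '{"dp":[[0,0,0],[0,0,0],[0,0,0],[0,0,0],[0,0,-0.03],[0,0,-0.07],[0,0,-0.11],[0,0,-0.11]],"rotation":[[0,0,0],[0,0,0],[0,0,0],[0,0,0],[0,0,0],[0,0,0],[0,0,0],[0,0,0]]}' 0.075
python3 - <<'E'
from h import *
go(519,168,133,-.577); go(519,168,18,-.577)
E
```

```text
time: 13.95
tool_pos: [653.3, -242.0, 135.1]
tcp_rot: [3.138, -0.007, -0.0]
contact_force: [0.3, 0.2, -0.4]
grip_width: 75.1
finger_force: 0.0
dp [-1.344e-01 -4.100e-01 -3.000e-04] rot [ 0.001 -0.008  0.577] rows 6.9 t 13.95
dp [-0.1352 -0.4104  0.1146] rot [ 0.001 -0.008  0.577] rows 7.2 t 13.95
```

```bash
python3 -m pendant '{"dp":[[-0.134,-0.41,0],[-0.134,-0.41,0],[-0.134,-0.41,0],[-0.134,-0.41,0],[-0.134,-0.41,0],[-0.134,-0.41,0],[-0.134,-0.41,0],[-0.134,-0.41,0]],"rotation":[[0,0,0.577],[0,0,0.577],[0,0,0.577],[0,0,0.577],[0,0,0.577],[0,0,0.577],[0,0,0.577],[0,0,0.577]]}' 0.0918
python3 -c "
from h import *
go(519,168,18,-.577)"
```

```text
time: 14.95
tool_pos: [515.3, 172.4, 129.8]
tcp_rot: [3.141, 0.002, -0.572]
contact_force: [0.5, -1.0, 0.1]
grip_width: 92.0
finger_force: 0.0
dp [0.0057 0.0016 0.1118] rot [0.001 0.002 0.005] rows 1.8 t 14.95
```

```bash
python3 -m pendant '{"dp":[[0,0,0],[0,0,0.04],[0,0,0.08],[0,0,0.11],[0,0,0.113],[0,0,0.113]],"rotation":[[0,0,0],[0,0,0],[0,0,0],[0,0,0],[0,0,0],[0,0,0]]}'
python3 - <<'E'
from h import *
go(519,168,18,-.577)
c=cap("wrist"); cv2.imwrite("pics/w8.png",c["pixels"][200:400,180:460,::-1])
E
```

```text
time: 15.7
tool_pos: [518.2, 168.2, 18.2]
tcp_rot: [-3.141, -0.001, -0.579]
contact_force: [0.6, -0.4, 0.9]
grip_width: 91.7
finger_force: 0.0
dp [ 0.0007 -0.0003  0.0002] rot [-0.    -0.001 -0.002] rows 0.0 t 15.7
```

View pics/w8.png

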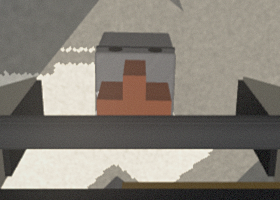

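The cross block is square between the fingers. Close.

```bash
python3 -m pendant '{"dp":[[0.001,0,0],[0.001,0,0],[0.001,0,0],[0.001,0,0],[0.001,0,0],[0.001,0,0],[0.001,0,0],[0.001,0,0]],"rotation":[[0,0,0],[0,0,0],[0,0,0],[0,0,0],[0,0,0],[0,0,0],[0,0,0],[0,0,0]]}' 0
```

```text
time: 16.75
tool_pos: [518.4, 168.7, 17.8]
tcp_rot: [-3.141, -0.0, -0.577]
contact_force: [0.7, 1.0, 0.2]
grip_width: 32.7
finger_force: 30.0
```

```bash
python3 -m pendant '{"dp":[[0,0,0],[0,0,-0.04],[0,0,-0.08],[0,0,-0.11],[0,0,-0.11]],"rotation":[[0,0,0],[0,0,0],[0,0,0],[0,0,0],[0,0,0]]}'
python3 -c "
from h import *
go(651,64,128,.09)"
```

```text
time: 17.38
tool_pos: [519.1, 168.5, 129.1]
tcp_rot: [-3.139, -0.003, -0.577]
contact_force: [0.1, 0.2, -3.1]
grip_width: 32.2
finger_force: 29.9
dp [0.1676 0.0156 0.0015] rot [-0.001 -0.003 -0.667] rows 3.6 t 17.375
```

```bash
python3 -m pendant '{"dp":[[0.042,0.004,0],[0.084,0.008,0],[0.126,0.012,0.001],[0.168,0.016,0.001],[0.168,0.016,0.001],[0.168,0.016,0.001],[0.168,0.016,0.001]],"rotation":[[0,0,-0.167],[0,0,-0.333],[0,0,-0.5],[0,0,-0.667],[0,0,-0.667],[0,0,-0.667],[0,0,-0.667]]}'
python3 - <<'E'
from h import *
c=cap("wrist","w9.png"); import pickle; pickle.dump(c,open("w9.pkl","wb"))
E
```

```text
time: 18.25
tool_pos: [649.1, 64.3, 125.8]
tcp_rot: [-3.141, 0.002, 0.09]
contact_force: [-0.3, 0.1, -4.0]
grip_width: 32.6
finger_force: 29.9
```

View pics/w9.png

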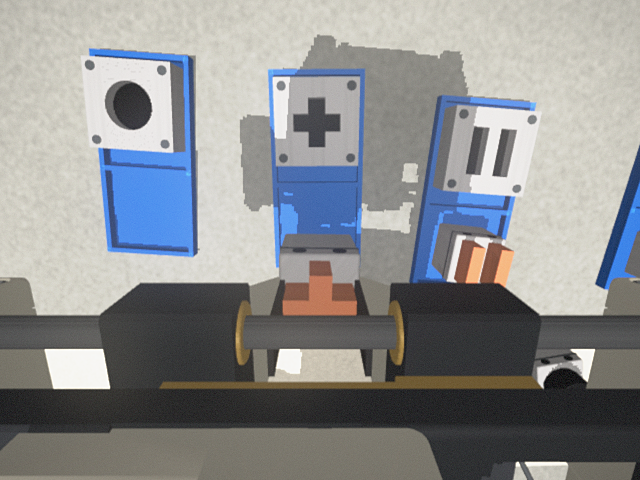

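The cross insert is dead ahead at (274,78)(358,76)(359,166)(275,168). The round tray is to its left, with rim near corners (107,249) and (195,255).

```bash
python3 - <<'E'
from h import *; import pickle
c=pickle.load(open("w9.pkl","rb"))
P=ray(c,[(274,78),(358,76),(359,166),(275,168)],33)[:,:2]; d=(P[0]+P[1]-P[2]-P[3]); d/=np.linalg.norm(d)
print("bay",(P.mean(0)-85*d).round(1),"yaw",np.degrees(np.arctan2(d[1],d[0])).round(1))
P=ray(c,[(107,249),(195,255)],12)[:,:2]; n=P[0]-P[1]; L=np.linalg.norm(n); n/=L; print("round W",L.round(1),"bay",(P.mean(0)+38*np.array([n[1],-n[0]])).round(1),"yaw",np.degrees(np.arctan2(-n[0],n[1])).round(1))
E
python3 -m pendant '{"dp":[[0,0,0.04],[0,0,0.075],[0,0,0.09],[0,0,0.098],[0,0,0.1],[0,0,0.1]],"rotation":[[0,0,0],[0,0,0],[0,0,0],[0,0,0],[0,0,0],[0,0,0]]}'
```

```text
bay [650.2  65.4] yaw 5.7
round W 78.0 bay [652.  212.1] yaw 1.0
time: 19.05
tool_pos: [651.0, 63.4, 27.8]
tcp_rot: [3.141, -0.002, 0.09]
contact_force: [-0.2, 0.1, -2.9]
grip_width: 32.6
finger_force: 29.9
```

```bash
python3 -m pendant '{"dp":[[-0.001,-0.002,0.002],[-0.001,-0.002,0.005],[-0.001,-0.002,0.007],[-0.001,-0.002,0.007]],"rotation":[[0,0,0],[0,0,0],[0,0,0],[0,0,0]]}'
```

```text
time: 19.55
tool_pos: [649.5, 65.5, 20.9]
tcp_rot: [3.142, -0.001, 0.09]
contact_force: [-2.1, 1.0, 4.1]
grip_width: 32.8
finger_force: 30.0
```

Seated. Release and rise.

```bash
python3 -m pendant '{"dp":[[0,0,0],[0,0,0],[0,0,0],[0,0,0],[0,0,-0.03],[0,0,-0.07],[0,0,-0.11],[0,0,-0.11]],"rotation":[[0,0,0],[0,0,0],[0,0,0],[0,0,0],[0,0,0],[0,0,0],[0,0,0],[0,0,0]]}' 0.075
python3 - <<'E'
from h import *
go(436,238,131,.236)
E
```

```text
time: 20.55
tool_pos: [651.4, 65.3, 133.8]
tcp_rot: [3.141, -0.008, 0.09]
contact_force: [0.5, -0.3, -0.6]
grip_width: 75.2
finger_force: 0.0
dp [-0.199  -0.1913  0.0011] rot [ 0.001 -0.008 -0.146] rows 4.4 t 20.55
```

```bash
python3 -m pendant '{"dp":[[-0.04,-0.038,0],[-0.08,-0.076,0],[-0.12,-0.115,0],[-0.16,-0.153,0],[-0.198,-0.191,0],[-0.198,-0.191,0],[-0.198,-0.191,0],[-0.198,-0.191,0]],"rotation":[[0,0,-0.03],[0,0,-0.06],[0,0,-0.09],[0,0,-0.12],[0,0,-0.146],[0,0,-0.146],[0,0,-0.146],[0,0,-0.146]]}' 0.0918
python3 -c "
from h import *
go(436,238,18,.236)"
```

```text
time: 21.55
tool_pos: [435.6, 237.0, 129.3]
tcp_rot: [3.141, 0.0, 0.234]
contact_force: [-0.9, -0.1, -0.1]
grip_width: 91.6
finger_force: 0.0
dp [ 0.0006 -0.0009  0.1113] rot [ 0.     0.    -0.002] rows 1.8 t 21.55
```

```bash
python3 -m pendant '{"dp":[[0,0,0.04],[0,0,0.08],[0,0,0.11],[0,0,0.112],[0,0,0.112]],"rotation":[[0,0,0],[0,0,0],[0,0,0],[0,0,0],[0,0,0]]}'
python3 - <<'E'
from h import *
go(436,238,18,.236)
c=cap("wrist"); cv2.imwrite("pics/w10.png",c["pixels"][200:400,180:460,::-1])
E
```

```text
time: 22.18
tool_pos: [435.8, 237.5, 18.3]
tcp_rot: [3.142, -0.001, 0.235]
contact_force: [-0.1, -0.1, 0.7]
grip_width: 91.7
finger_force: 0.0
dp [ 0.0003 -0.0004  0.0003] rot [ 0.    -0.001 -0.001] rows 0.0 t 22.175
```

View pics/w10.png

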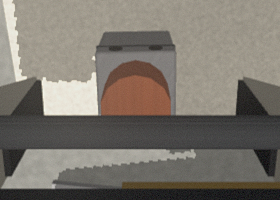

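The round block is centred and square. Close, lift and move on. (That was picture 12 of 14.)

```bash
python3 -m pendant '{"dp":[[0,0,0],[0,0,0],[0,0,0],[0,0,0],[0,0,0],[0,0,0],[0,0,0],[0,0,0]],"rotation":[[0,0,0],[0,0,0],[0,0,0],[0,0,0],[0,0,0],[0,0,0],[0,0,0],[0,0,0]]}' 0
```

```text
time: 23.22
tool_pos: [434.7, 237.9, 17.7]
tcp_rot: [-3.141, -0.0, 0.236]
contact_force: [-0.3, 0.6, 0.6]
grip_width: 30.7
finger_force: 30.0
```

```bash
python3 -m pendant '{"dp":[[0,0,0],[0,0,-0.04],[0,0,-0.08],[0,0,-0.11],[0,0,-0.11]],"rotation":[[0,0,0],[0,0,0],[0,0,0],[0,0,0],[0,0,0]]}'
python3 -c "
from h import *
go(651,211,128,.01)"
```

```text
time: 23.85
tool_pos: [435.8, 238.0, 129.0]
tcp_rot: [-3.142, -0.004, 0.236]
contact_force: [-0.0, 0.0, -4.4]
grip_width: 30.9
finger_force: 30.0
dp [0.2029 0.0765 0.0018] rot [-0.    -0.004  0.226] rows 3.5 t 23.85
```

```bash
python3 -m pendant '{"dp":[[0.041,0.015,0],[0.081,0.03,0],[0.122,0.046,0.001],[0.162,0.061,0.001],[0.203,0.077,0.001],[0.203,0.077,0.001],[0.203,0.077,0.001]],"rotation":[[0,0,0.045],[0,0,0.09],[0,0,0.135],[0,0,0.18],[0,0,0.226],[0,0,0.226],[0,0,0.226]]}'
python3 - <<'E'
from h import *
c=cap("wrist","w11.png"); import pickle; pickle.dump(c,open("w11.pkl","wb"))
k=[k for k in blobs(masks(c)["blue"],300)]
for q in k: print(cv2.boundingRect(q))
# insert: bright steel in front of tool
P=c["pixels"][55:185,255:385]; g=cv2.cvtColor(P,cv2.COLOR_RGB2HSV); m=cv2.inRange(g,(0,0,0),(180,60,60))
q=max(blobs(m,100),key=cv2.contourArea); M=cv2.moments(q); u=(255+M['m10']/M['m00'],55+M['m01']/M['m00'])
print("cavity",np.round(u),ray(c,u,33).round(1))
E
```

```text
time: 24.72
tool_pos: [648.5, 210.0, 123.7]
tcp_rot: [3.141, 0.005, 0.01]
contact_force: [-0.3, 0.9, -4.3]
grip_width: 30.9
finger_force: 30.0
(440, 217, 63, 54)
(271, 167, 88, 99)
(458, 166, 74, 47)
(571, 85, 69, 195)Traceback (most recent call last):
  File "<stdin>", line 7, in <module>
ValueError: max() iterable argument is empty
```

View pics/w11.png

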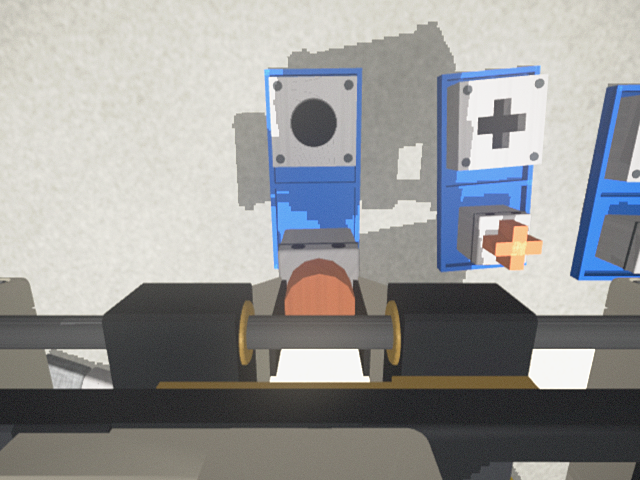

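The round insert is ahead at (272,78)(356,76)(357,166)(273,168), and the cross stands upright in its bay. Compute the bay and lower.

```bash
python3 - <<'E'
from h import *; import pickle
c=pickle.load(open("w11.pkl","rb"))
P=ray(c,[(272,78),(356,76),(357,166),(273,168)],33)[:,:2]; d=(P[0]+P[1]-P[2]-P[3]); d/=np.linalg.norm(d)
print("bay",(P.mean(0)-85*d).round(1),"yaw",np.degrees(np.arctan2(d[1],d[0])).round(1))
E
python3 -m pendant '{"dp":[[0,0,0.04],[0,0,0.075],[0,0,0.09],[0,0,0.098],[0,0,0.1],[0,0,0.1]],"rotation":[[0,0,0],[0,0,0],[0,0,0],[0,0,0],[0,0,0],[0,0,0]]}'
```

```text
bay [649.3 212.6] yaw 1.0
time: 25.52
tool_pos: [650.8, 210.5, 27.9]
tcp_rot: [-3.141, -0.002, 0.01]
contact_force: [0.2, -0.7, -3.5]
grip_width: 30.5
finger_force: 30.0
```

```bash
python3 -m pendant '{"dp":[[-0.001,-0.001,0.002],[-0.001,-0.001,0.005],[-0.001,-0.001,0.007],[-0.001,-0.001,0.007]],"rotation":[[0,0,0],[0,0,0],[0,0,0],[0,0,0]]}'
```

```text
time: 26.02
tool_pos: [650.0, 211.6, 20.8]
tcp_rot: [-3.141, -0.002, 0.01]
contact_force: [1.7, 1.0, 3.1]
grip_width: 31.1
finger_force: 30.0
```

Seated. Release, rise, and back off toward the robot for a final look.

```bash
python3 -m pendant '{"dp":[[0,0,0],[0,0,0],[0,0,0],[0,0,0],[0,0,-0.03],[0,0,-0.07],[0,0,-0.11],[0,0,-0.14]],"rotation":[[0,0,0],[0,0,0],[0,0,0],[0,0,0],[0,0,0],[0,0,0],[0,0,0],[0,0,0]]}' 0.075
python3 -m pendant '{"dp":[[-0.03,0.04,-0.03],[-0.06,0.08,-0.06],[-0.09,0.12,-0.09],[-0.12,0.16,-0.12],[-0.15,0.19,-0.14],[-0.15,0.19,-0.14],[-0.15,0.19,-0.14],[-0.15,0.19,-0.14]],"rotation":[[0,0,0],[0,0,0],[0,0,0],[0,0,0],[0,0,0],[0,0,0],[0,0,0],[0,0,0]]}'
python3 - <<'E'
from h import *
c=cap("scene","s2.png")
E
```

```text
time: 27.02
tool_pos: [649.5, 211.4, 161.8]
tcp_rot: [-3.141, -0.002, 0.01]
contact_force: [0.6, -0.3, -0.1]
grip_width: 74.9
finger_force: 0.0
time: 28.02
tool_pos: [501.2, 20.6, 298.7]
tcp_rot: [-3.141, 0.002, 0.011]
contact_force: [-0.1, 0.1, -0.1]
grip_width: 74.7
finger_force: 0.0
```

View pics/s2.png

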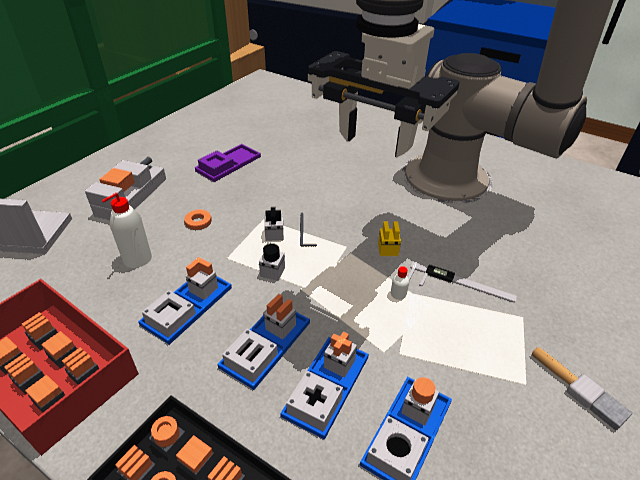

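All four coppers stand upright in their matching bays: angle (201,278), ribs (280,312), cross (341,350), round (422,397). The graphite ones and the decoys have not moved, so I'm handing in.

```bash
python3 -c "
from plant import workorder
print(workorder.close_job())"
```

```text
the job is handed in; nothing more can be done
None
```

The four copper electrodes (round, cross, ribs, angle) stand upright in the empty bays of their matching job trays, the graphite ones were left where they stood, and the job was handed in at about 28 s on the robot's clock; the hand-in call returned no verdict.

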